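# Unclip the filter cover of the bench dust extractor

## Task

The filter of the small bench dust extractor is due for cleaning, so take its snap-in cover off. Squeeze the spring tab at the cover's lower edge in towards the grip rib, swing the lower edge up by about 30 degrees with the upper edge still hooked in the frame, then draw the hooks out and lay the cover down gently, outer face up and flat, in the shallow wooden tray. Leave the other things on the bench where they are.

Things in the scene. Friction and masses are not known exactly. Their poses are not given: they have to be found in the camera images.
- extractor: Fixed bench dust extractor: grey case 144 mm wide, 176 mm long, on a dark base plate with posts; its face slopes up at 35 degrees from its low front. Origin: centre of the base's underside, on the bench; x level from front to back, y to its left, z up. 'Up the face' is (cos 35, 0, sin 35) in this frame, the outward face normal (-sin 35, 0, cos 35). The frame is flush with the cover's face.
- seat (a point): Point on the extractor, 115 mm above its origin, where the cover's origin lies while seated.
- upper_lip (a point): Middle of the slot under the frame's upper lip, where the cover's hooks sit. The lip is 8 mm wide; its inner lower edge, about which the cover swings, lies 68 mm up the face from the seat point and 6 mm out of it. There is 1.5 mm of play over the hooks, 3 mm between cover and lip, and free depth under the hooks.
- cover: Loose aluminium vented plate, 130 x 110 x 10 mm, about 0.2 kg. Origin: centre of its flat underside. x runs along its length from the tab edge (lower, front) to the hooked edge (upper, back), y left, z out of its outer face; seated, x points up the face, z along its normal. On the outer face stands a grip rib 52 mm wide in y, from x = -25 to -19 mm, up to z = 40 mm (30 mm above the outer face).
- cover_hooks (a point): Midway between the cover's two hooks, at x = 72, z = 2 mm in its frame. The hooks (16 mm wide, at y = +-35 mm) reach 16 mm past the plate's +x edge; their tips turn up 3.7 mm behind the frame's lip, so the cover must be swung more than about 23 degrees before they can be drawn out down the slope, parallel to the frame's face (20 mm is enough).
- cover_grip (a point): Midway between tab and rib: x = -40, z = 32 mm in the cover's frame (22 mm above the outer face). Pinch here along the outward normal of the cover, fingers closing along the cover's x: one outside the tab, one behind the rib, so that one squeeze presses the tab and holds the cover.
- tab (a joint): Slide of the release tab along the cover's +x (towards the rib): 0 = sprung out, latched under the frame's lower lip; 0.007 m = at its stop (unlatched from 0.006). The spring takes 5.4 N to start, 11.7 N at the stop, and throws it out when let go. Thumb plate 36 mm wide, 5 mm thick, as high as the rib; outer faces of plate and rib 42 mm apart at rest, 35 mm with the tab in.
- tab_face (a point): Centre of the outer (-x) face of the tab's thumb plate, 30 mm above the cover's underside; it moves with the tab.
- tray: The fixed shallow wooden tray, 215 mm (its x) by 195 mm (its y), 22 mm high, walls and floor about 6 mm thick. Origin: centre of its underside, on the bench; z up. The cover fits in flat with room to spare, either way round.
- wax_tin: Bystander: round tin, 56 mm across, 28 mm high, at the back. Leave alone.
- thread_tin: Bystander: round tin, 48 mm across, 38 mm high, to the right of the extractor. Leave alone.
- spring_clamp: Bystander: spring clamp, 118 mm, lying just to the left of the extractor. Leave alone.
- wax_block: Bystander: pale block of wax 60 x 32 x 26 mm, lying behind, between extractor and tray. Leave alone.
There are look-alikes about, which are no part of the job. What is meant by the extractor is not red, and is the larger of those in its own colour.

How it is judged (in metres and radians):
On the way, in this order (a step that is already met when the one before it is completed fails the run):
1. the tab is pressed in while the cover is still seated (value of joint tab above 0.0045 m and distance between cover and seat below 0.006 m), for 0.1 s.
2. the cover is swung up by 20 degrees or more with its hooks still under the upper lip (angle between the z axis of cover and the z axis of extractor, either way round below 0.262 rad and distance between cover_hooks and upper_lip below 0.012 m), for 0.1 s.
At the end, for the whole second after the job is handed in: The cover lies flat (within 3.4 degrees), outer face up, on the floor of the wooden tray, wholly inside its walls (origin at most 10 mm above the tray's underside and within 50 mm of the tray's middle along each of its axes), its tab sprung out again, at rest (z of cover in the frame of tray below 0.01 m and angle between cover's own z axis and vertical below 0.06 rad and x of cover in the frame of tray between -0.05 and 0.05 m and y of cover in the frame of tray between -0.05 and 0.05 m and value of joint tab below 0.002 m and linear speed of cover below 0.02 m/s); the robot touches nothing.
It fails at once if the cover is dropped or thrown (faster than 0.6 m/s while the fingers do not touch it) (linear speed of cover above 0.6 m/s and contact force between the fingers and cover below 0.05 N).
It fails at once if a bystander is pushed 30 mm or more (distance of any of wax_tin, thread_tin, spring_clamp, wax_block from where it was at the start of the episode above 0.03 m).
It also fails if it takes over 46 s, if anything falls off the work surface, if the arm or the gripper's body presses on something with over 40 N, if the wrist force passes 120 N, or if a joint passes its speed limit or range.

## Robot

A 6-joint arm with a two-finger parallel gripper is mounted at the origin on a cart in front of the work surface, level with it; the furniture and walls round the work are solid. World frame = base frame: x ahead of the robot, y to its left, z up, the work surface at z = 0. Lengths are in mm, angles in rad, forces in N, time in s.
With the tool pointing down it reaches from about 275 to 725 mm from the base axis. Payload 5.6 kg.
Tool frame: the origin (TCP) lies midway between the tips of the shut fingers; the grasp point (between the pads) lies 19 mm behind it; z points along the fingers, y is the direction in which the jaws open and shut (so a half turn about z gives the same grasp; the last joint's range is limited). The gripper opens to 85 mm and grips with 20 to 120 N. Pads are 22 mm wide; open, the fingers measure 114 mm over their backs; the gripper's body (76 mm by 85 mm) begins 54 mm behind the grasp point. The pads swing forward as they close: fully open they stand 13 mm farther back than shut.
Start: joints at [-1.055, 0.255, 0.108, 0, -1.424, -0.285], TCP at [125.837, -535.405, 231.283] pointing down, gripper open.
Joint ranges: [-2.95, 2.95], [-1.21, 1.97], [-1.09, 1.5], [-2.87, 1.71], [-2.94, -0.07], [-3.05, 3.05]. Speed limits (rad/s): [2.57, 2.57, 3.14, 3.14, 3.14, 3.14].

## Interface

Orientations are given as a unit quaternion [w, x, y, z].
In Python, from cell import manip, imaging gives the robot as it stands.
- The arm moves only by the tool carry_out, never from a script. Its argument "series" is a list of rows, each a list of 5 numbers: the opening, from 0 (shut) to 1 (fully open), then the shift along the world's x, y, z normalised to -1 to 1, where 1 is 3 cm, then the turn about the world's z normalised to -1 to 1, where 1 is 0.12 rad. In form: [[fingers, tx, ty, tz, turn], ...]. A call has 1 to 10 rows; each row shifts and turns the commanded pose from where the row before left it; what a row does not reach is not made up. A row lasts 1/12 s, in which the tool goes at most 41.7 mm and 7.16 degrees, less where a joint would pass 70% of its speed; a pose out of reach is approached as far as the arm can. A call with a number of a shift or a turn outside -1 to 1 is refused whole. A call with a gripper value outside its range is refused whole. The fingers move at their own pace and stop on an object; "force" is the grip in N (left out, the last holds). Time passes only in rows, so rows that do not move let the fingers close. It gives the time, the measured TCP pose, the force and the opening at its end, in the units of the state.
- manip.state(): the state, without advancing time (a new reading comes with each control period).
- imaging.read_camera(name): name is "scene" or "top"; returns a dict with "image" (384x512x3 uint8, blue, green, red), "intrinsics" (3x3 intrinsics, pixels), "k1" (the pictures are not rectified: a ray, as slopes to the right and down, at radius r is drawn at 1 + k1 r^2 times it, then the intrinsics apply), "rvec" (rotation vector, rad) and "tvec" (3), from world to camera coordinates, as OpenCV has them. Camera axes: x right, y down, z forward; pixel columns grow to the right and rows downward; lengths in mm; the calibration is good to about 2 mm. A picture is of the moment at which its call begins. There is no depth.
- manip.close_job(): hands the job in, once; it reports no verdict.
The state is a dict: "time": time; "q": joint angles; "qvel": joint speeds; "joint_efforts": joint torques, N m; "tcp_pos": TCP position; "orientation": TCP orientation; "wrist_force": force on the tool from outside, world axes, zero at the start; "wrist_torque": the same for the moment, N m; "grip_width": opening from 0.0 (shut) to 1.0 (fully open).
Only numpy, scipy, OpenCV 4.12 (cv2) and the standard library are available. Lean on these libraries where they do the work, as an engineer would, in place of code of your own. Each camera call takes 0.05 s, during which the arm holds its last target.

## Working session

There is one attempt and no reset: what is moved stays moved. The work goes in short steps, Python scripts to look and compute and a tool call to move; the robot and the scene stay as the last step left them, time stands still between calls to the robot, and variables do not carry over. Pictures are saved under pics/ and viewed, and the job is handed in when it is done.

Besides the shell and the picture viewer there is one more tool, called after "Call:" as name(argument=value, ...) on one line, values as JSON. carry_out: Moves the arm, as the interface text tells. Scaled input: -1 to 1 covers 3 cm each way for a shift and 0.12 rad each way for a turn. Its arguments: {"type":"object","properties":{"series":{"type":"array","items":{"type":"array","items":{"type":"number"}}},"force":{"type":"number"}},"required":["series"]}

```bash
ls; mkdir -p pics
python3 - <<'E'
from cell import manip, imaging
import cv2
s=manip.state(); print(s)
for n in("scene","top"):
    d=imaging.read_camera(n); cv2.imwrite(f"pics/{n}0.png",d["image"]); print(n,{k:v for k,v in d.items() if k!="image"})
E
```

```text
pics
{'time': 0.0, 'q': array([-1.05540464e+00,  2.55743427e-01,  1.07022355e-01, -5.36001795e-04,
       -1.42390674e+00, -2.84610586e-01]), 'qvel': array([-0.00177215, -0.00156331,  0.00044097,  0.00138053, -0.00111246,
       -0.00071578]), 'joint_efforts': array([-1.27745912e-03, -3.86636531e+01,  2.37942713e+01,  5.36519855e+00,
       -6.01659078e-03, -1.02686209e-05]), 'tcp_pos': array([ 125.77569394, -534.91251625,  230.39539096]), 'orientation': array([-1.12455032e-04, -1.15095395e-01,  9.93353986e-01,  9.46682914e-04]), 'wrist_force': array([ 0.89595245,  0.1686528 , -0.4292563 ]), 'wrist_torque': array([0.00038899, 0.00530417, 0.00171022]), 'grip_width': 1.0011642374625156}
scene {'intrinsics': array([[395.39802578,   0.        , 263.84702146],
       [  0.        , 395.39802578, 191.07916028],
       [  0.        ,   0.        ,   1.        ]]), 'k1': -0.014355067536686705, 'rvec': array([ 0.87196669, -2.3487861 ,  1.2783473 ]), 'tvec': array([ 497.72994795,  273.13573309, 1013.54750201])}
top {'intrinsics': array([[468.07455968,   0.        , 249.14402844],
       [  0.        , 468.07455968, 190.72305388],
       [  0.        ,   0.        ,   1.        ]]), 'k1': -0.040212302770021795, 'rvec': array([ 2.15118062, -2.15320686,  0.20470001]), 'tvec': array([  75.09288978,  559.26685867, 1135.65921643])}
```

View pics/scene0.png

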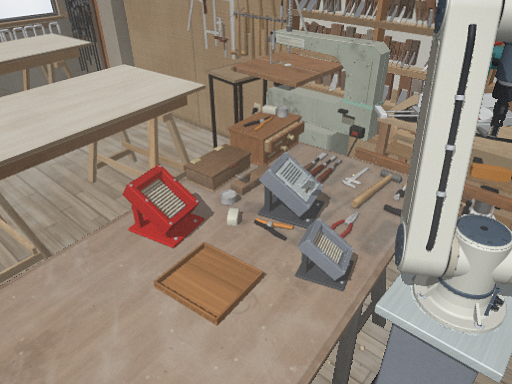

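View pics/top0.png

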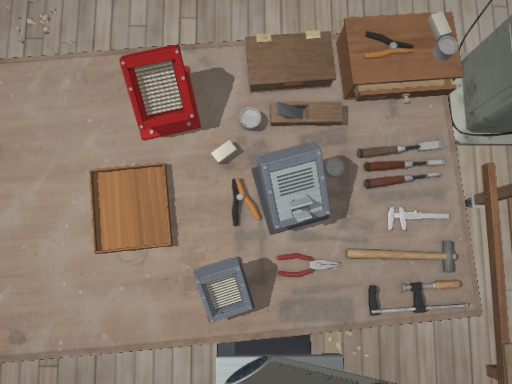

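The pictures show three extractors. The red one is at top-view (160,92), the small grey one at (223,288) and the large grey one with a vented cover at (294,188). The target should be the large grey one, because it isn't red and is the larger of the two greys. I'll check it in an enlarged crop.

```bash
cat > h.py <<'E'
import numpy as np, cv2
from cell import manip, imaging
class Cam:
    def __init__(s,n):
        d=imaging.read_camera(n); s.img=d["image"]; s.K=d["intrinsics"]; s.k=d["k1"]
        s.R=cv2.Rodrigues(d["rvec"])[0]; s.t=d["tvec"]; s.rv=d["rvec"]; s.D=np.array([s.k,0,0,0,0.])
        s.C=-s.R.T@s.t
    def ray(s,uv):
        p=cv2.undistortPoints(np.array([[uv]],float),s.K,s.D)[0,0]
        v=s.R.T@np.array([p[0],p[1],1]); return v/np.linalg.norm(v)
    def at(s,uv,z):
        v=s.ray(uv); return s.C+v*(z-s.C[2])/v[2]
    def proj(s,P): return cv2.projectPoints(np.atleast_2d(np.array(P,float)),s.rv,s.t,s.K,s.D)[0][:,0]
def tri(a,ua,b,ub):
    va,vb=a.ray(ua),b.ray(ub); A=np.stack([va,-vb],1)
    s=np.linalg.lstsq(A,b.C-a.C,rcond=None)[0]; p,q=a.C+s[0]*va,b.C+s[1]*vb
    return (p+q)/2,np.linalg.norm(p-q)
E
python3 - <<'E'
from h import *
for n,(x0,y0,x1,y1) in {"top":(245,130,345,245),"scene":(250,145,340,235)}.items():
    c=Cam(n); cr=c.img[y0:y1,x0:x1]; cv2.imwrite(f"pics/{n}_crop.png",cv2.resize(cr,None,fx=5 if n=="top" else 6,fy=5 if n=="top" else 6,interpolation=cv2.INTER_CUBIC)); print(n,c.C)
    if n=="top":
        for uv in [(294,188),(131,208),(270,232),(329,222),(256,152),(320,145)]: print(uv,c.at(uv,0).round())
E
```

```text
top [ 372.29052718  110.42590066 1207.20590663]
(294, 188) [574. -45.   0.]
(131, 208) [521. 379.   0.]
(270, 232) [458.  20.   0.]
(329, 222) [ 484. -134.    0.]
(256, 152) [670.  55.   0.]
(320, 145) [ 690. -117.    0.]
scene [-75.85251675 858.87010874 778.59187037]
```

View pics/top_crop.png

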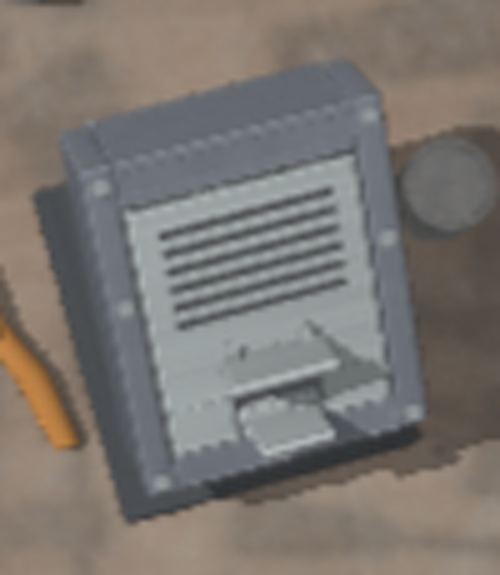

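View pics/scene_crop.png

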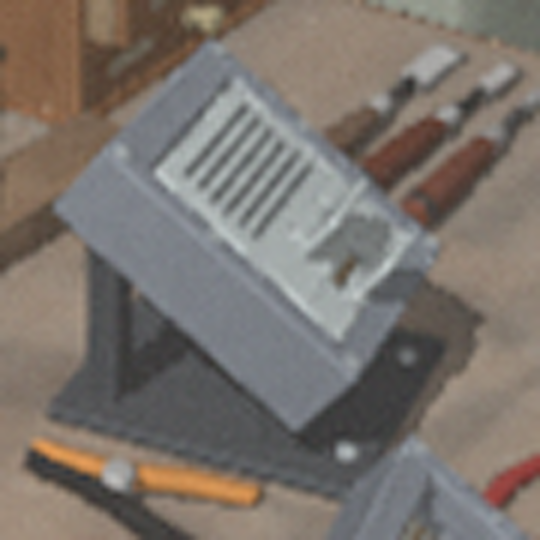

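The crop shows the large grey extractor on its dark base plate. Its light cover has the vents, rib and tab, with the tab near top pixel (305,218). That matches the description. Next I'll measure the cover corners, rib and tab.

Run:
```python
from h import *
t=Cam("top"); s=Cam("scene")
f=lambda x,y:(245+x/5-.4,130+y/5-.4)
g=lambda x,y:(250+x/6-.4,145+y/6-.4)
UL=t.at(f(125,212),160.5);UR=t.at(f(353,155),160.5)
LL=t.at(f(172,460),85.9);LR=t.at(f(392,393),85.9)
tab=t.at(f(298,443),114.2); rib=t.at(f(285,376),135.2)
for n,v in dict(UL=UL,UR=UR,LL=LL,LR=LR,tab=tab,rib=rib).items(): print(n,v.round(1))
print("width",np.linalg.norm(UL-UR),np.linalg.norm(LL-LR),"len",np.linalg.norm((UL-LL)),np.linalg.norm(UR-LR))
for a,b in((UL,UR),(LL,LR)): d=a-b; print("yaw",np.degrees(np.arctan2(-d[0],d[1])))
for a,b in((UL,LL),(UR,LR)): d=a-b; print("yaw",np.degrees(np.arctan2(d[1],d[0])))
print(tri(t,f(125,212),s,g(155,172)),tri(t,f(172,460),s,g(345,338)))
# light mask
hsv=cv2.cvtColor(t.img,cv2.COLOR_BGR2HSV); print(hsv[175,275:315:8],hsv[190,262])
m=np.zeros(t.img.shape[:2],np.uint8)
sub=cv2.cvtColor(t.img,cv2.COLOR_BGR2GRAY)[130:245,245:345]; sat=hsv[130:245,245:345,1]
b,gg,r=[t.img[130:245,245:345,i].astype(int) for i in range(3)]
mk=((gg>140)&(b-r<14)&(gg-r>=3)).astype(np.uint8)*255
cv2.imwrite("pics/mask.png",cv2.resize(mk,None,fx=5,fy=5,interpolation=cv2.INTER_NEAREST))
# tray
m=cv2.inRange(hsv,(5,90,90),(22,255,255)); m[:150]=0;m[270:]=0;m[:,:80]=0;m[:,190:]=0
c=max(cv2.findContours(m,cv2.RETR_EXTERNAL,cv2.CHAIN_APPROX_NONE)[0],key=cv2.contourArea)
r=cv2.minAreaRect(c); bx=cv2.boxPoints(r); P=np.array([t.at(p,22) for p in bx]); print(r); print(P.round(1),P.mean(0),np.linalg.norm(P[0]-P[1]),np.linalg.norm(P[1]-P[2]))
```

```text
UL [583.9  31.3 160.5]
UR [611.  -74.2 160.5]
LL [477.3   4.2  85.9]
LR [ 509.8 -103.3   85.9]
tab [482.7 -52.7 114.2]
rib [511.7 -44.2 135.2]
width 108.89617633640263 112.34429428684025 len 132.87360509567657 129.02816535471868
yaw 14.398141113102147
yaw 16.807863756720305
yaw 14.250466618540285
yaw 16.066680956279892
(array([583.7806633 ,  30.69535737, 158.09670589]), np.float64(1.4724587197458303)) (array([476.77821101,   4.26075422,  88.47852102]), np.float64(0.7609377725239383))
[[ 90  12 166]
 [ 96  14  90]
 [ 90  11 159]
 [ 96  14  94]
 [ 94  14 151]] [107  22  81]
((129.06686401367188, 207.42269897460938), (85.99191284179688, 77.95500946044922), 85.85537719726562)
[[623.  490.7  22. ]
 [638.3 291.4  22. ]
 [418.3 270.4  22. ]
 [404.2 464.2  22. ]] [520.95532327 379.15137216  22.        ] 199.9249989547235 220.99463492019643
```

View pics/mask.png

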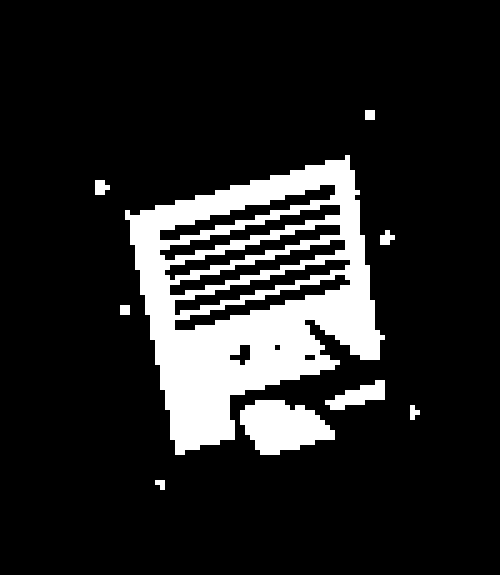

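The geometry is consistent. The cover sides measure 109–112 × 129–133 mm and yaw is about 15°. The seat comes out at (551,-34,115), and the tab and rib are within 0.5 mm of where that predicts. The tray is centred at (521,379) with a yaw of about 5.5°.

The tool can't tilt. At 35° a vertical squeeze of tab against rib barely overlaps, so I'll grip the thumb plate by its sides with the jaws along the extractor's y axis. I'll then draw it in along its slide and swing the cover, letting it pivot in the pads.

Call:
carry_out(series=[[0.7,0.71,0.95,0,0.26],[0.7,0.71,0.95,0,0],[0.7,0.71,0.95,0,0],[0.7,0.71,0.95,0,0],[0.7,0.71,0.95,0,0],[0.7,0.71,0.95,0,0],[0.7,0.71,0.95,0,0],[0.7,0.71,0.95,0,0],[0.7,0.71,0.95,0,0],[0.7,0.71,0.95,0,0]], force=50)

```text
time: 1.13
tcp_pos: [339.5, -248.8, 231.5]
orientation: [0.0, -0.131, 0.991, -0.0]
wrist_force: [1.5, -1.1, 0.4]
grip_width: 0.701
```

Call:
carry_out(series=[[0.7,0.71,0.95,0,0],[0.7,0.71,0.95,0,0],[0.7,0.71,0.95,0,0],[0.7,0.71,0.95,0,0],[0.7,0.71,0.95,0,0],[0.7,0.71,0.95,0,0],[0.7,0.71,0.95,-0.5,0],[0.7,0,0,-0.5,0],[0.7,0,0,0,0]])

```text
time: 1.88
tcp_pos: [486.8, -49.3, 197.9]
orientation: [-0.003, -0.132, 0.991, 0.001]
wrist_force: [-1.3, -0.4, -0.9]
grip_width: 0.702
```

Call:
carry_out(series=[[0.7,0,0,0,0],[0.7,0,0,-0.5,0],[0.7,0,0,-0.5,0],[0.7,0,0,-0.5,0],[0.7,0,0,0,0],[0.7,0,0,0,0]])

```text
time: 2.38
tcp_pos: [487.7, -51.9, 157.3]
orientation: [0.0, -0.13, 0.991, -0.0]
wrist_force: [0.4, -0.0, 1.4]
grip_width: 0.697
```

Run:
```python
from h import *
s=manip.state(); print(s["tcp_pos"],s["wrist_force"])
for n,(x0,y0,x1,y1) in {"top":(245,120,345,245),"scene":(240,125,350,225)}.items():
    c=Cam(n); cv2.imwrite(f"pics/{n}_a.png",cv2.resize(c.img[y0:y1,x0:x1],None,fx=4.8,fy=4.8,interpolation=cv2.INTER_CUBIC))
```

```text
[487.7293947  -51.87263155 157.26465992] [ 0.43053237 -0.01539499  1.38809098]
```

View pics/top_a.png

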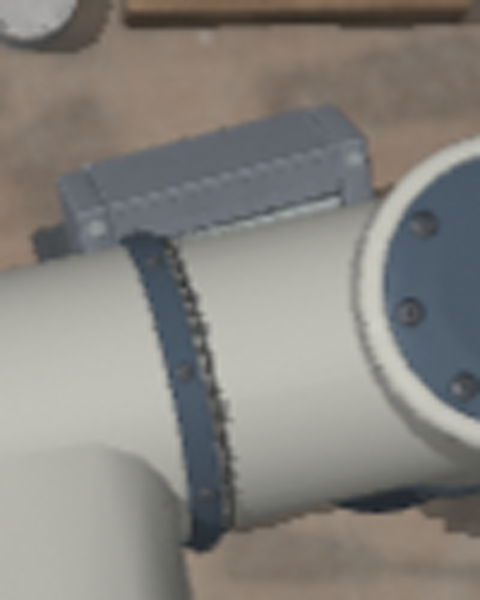

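View pics/scene_a.png

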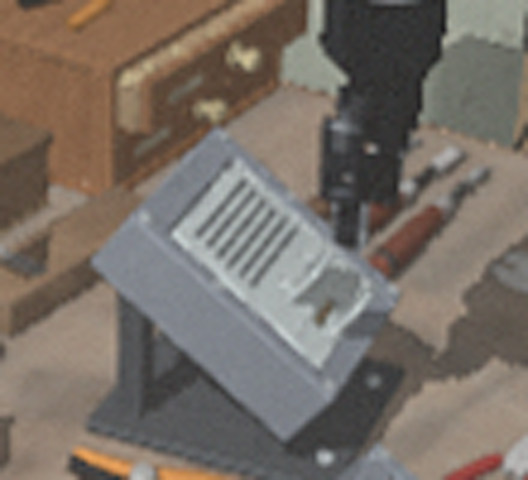

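The view shows the fingers above the tab at scene pixel about (313,176), as planned. Now I'll go down beside the tab.

Call:
carry_out(series=[[0.7,0,0.03,-0.5,0],[0.7,0,0,-0.5,0],[0.7,0,0,-0.5,0],[0.7,0,0,-0.4,0],[0.7,0,0,-0.2,0],[0.7,0,0,-0.1,0],[0.7,0,0,0,0],[0.7,0,0,0,0]])

```text
time: 3.15
tcp_pos: [488.6, -50.0, 91.3]
orientation: [0.001, -0.131, 0.991, -0.0]
wrist_force: [0.7, -0.4, -0.0]
grip_width: 0.696
```

Run:
```python
from h import *
s=manip.state(); print(s["tcp_pos"],s["wrist_force"])
for n,(x0,y0,x1,y1) in {"scene":(250,135,350,225)}.items():
    c=Cam(n); cv2.imwrite(f"pics/{n}_b.png",cv2.resize(c.img[y0:y1,x0:x1],None,fx=6,fy=6,interpolation=cv2.INTER_CUBIC)); print(c.proj([[487.7,-51,92],[482.5,-52.3,114]]))
```

```text
[488.63939093 -50.03901204  91.29619865] [ 0.72834183 -0.40175705 -0.03713548]
[[314.30540041 191.34769707]
 [316.4204707  185.92143478]]
```

View pics/scene_b.png

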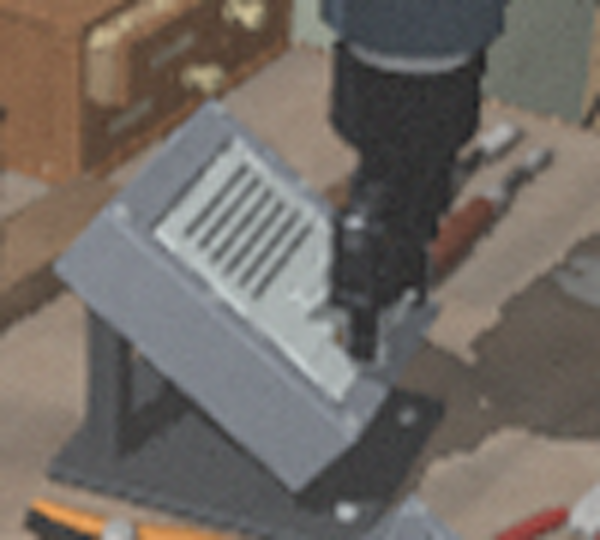

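The near finger is beside the tab, with its tip at scene pixel about (311,194), and there is no contact force. Closing now.

Call:
carry_out(series=[[0.55,0,0,0,0],[0.45,0,0,0,0],[0.3,0,0,0,0],[0.2,0,0,0,0],[0.2,0,0,0,0],[0.2,0,0,0,0],[0.2,0,0,0,0]], force=70)

```text
time: 3.78
tcp_pos: [488.3, -50.1, 91.2]
orientation: [0.001, -0.131, 0.991, -0.0]
wrist_force: [-1.9, -0.2, 5.8]
grip_width: 0.4
```

Call:
carry_out(series=[[0.2,0.05,0.014,0.036,0],[0.2,0.05,0.014,0.036,0],[0.2,0.05,0.014,0.036,0],[0.2,0,0,0,0],[0.2,0,0,0,0]])

```text
time: 4.2
tcp_pos: [490.0, -49.3, 92.6]
orientation: [-0.003, -0.13, 0.991, -0.0]
wrist_force: [-6.7, -2.1, 2.7]
grip_width: 0.394
```

Run:
```python
from h import *
s=manip.state(); print(s["tcp_pos"],s["wrist_force"],s["wrist_torque"],s["grip_width"])
c=Cam("scene"); cv2.imwrite("pics/scene_c.png",cv2.resize(c.img[135:225,250:350],None,fx=6,fy=6,interpolation=cv2.INTER_CUBIC))
```

```text
[489.98065221 -49.25380099  92.57552942] [-6.74084025 -2.09471331  2.67014067] [-0.43669936  2.19500763  0.05869227] 0.3941573520624633
```

View pics/scene_c.png

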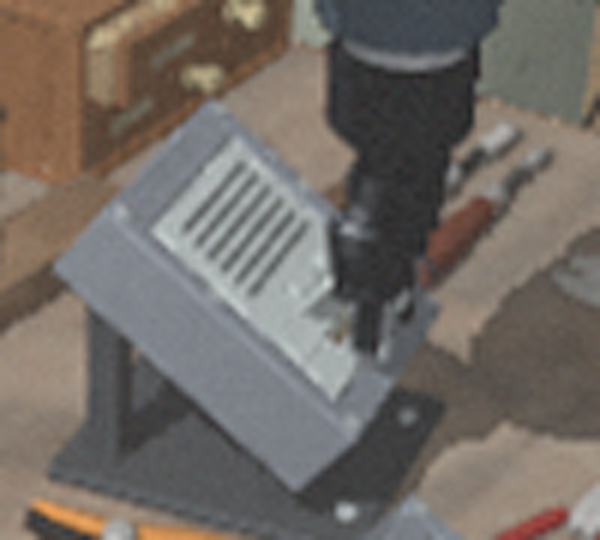

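Force along the slope is about 7.5 N with about 2.3 mm travelled, which fits the spring. I'll keep going.

Call:
carry_out(series=[[0.2,0.05,0.014,0.036,0],[0.2,0.05,0.014,0.036,0],[0.2,0,0,0,0],[0.2,0,0,0,0]])

```text
time: 4.58
tcp_pos: [491.8, -48.7, 94.0]
orientation: [-0.004, -0.13, 0.991, -0.0]
wrist_force: [-7.3, -1.4, -0.4]
grip_width: 0.401
```

Call:
carry_out(series=[[0.2,0.04,0.01,0.028,0],[0.2,0,0,0,0],[0.2,0,0,0,0]])

```text
time: 4.83
tcp_pos: [492.6, -48.5, 94.5]
orientation: [-0.005, -0.13, 0.991, 0.0]
wrist_force: [-8.8, -2.7, -0.9]
grip_width: 0.401
```

Tab is at about 5.6 mm with 11.3 N, and the cover is still seated. I'll press it to the stop and hold briefly.

Call:
carry_out(series=[[0.2,0.04,0.01,0.028,0],[0.2,0.03,0.01,0.02,0],[0.2,0,0,0,0],[0.2,0,0,0,0]])

```text
time: 5.17
tcp_pos: [493.9, -48.1, 95.5]
orientation: [-0.006, -0.13, 0.991, -0.0]
wrist_force: [-9.5, -3.6, -1.4]
grip_width: 0.395
```

Run:
```python
from h import *
s=manip.state(); print(s["tcp_pos"],s["wrist_force"],s["wrist_torque"],s["grip_width"])
c=Cam("scene"); cv2.imwrite("pics/scene_d.png",cv2.resize(c.img[135:225,250:350],None,fx=6,fy=6,interpolation=cv2.INTER_CUBIC))
# arc displacements
G=np.array([-52,28.]);P=np.array([68,6.])
def W(v,th): c,s_=np.cos(th),np.sin(th); return np.array([c*v[0]-s_*v[1], s_*v[0]+c*v[1]])
for ph in range(0,36,3):
    d=W(G-P,np.radians(35-ph))-W(G-P,np.radians(35)); print(ph,d.round(1),"world",(d[0]*.966).round(1),(d[0]*.259).round(1),d[1].round(1))
```

```text
[493.9228865  -48.1324772   95.53766628] [-9.53850626 -3.56338659 -1.39136356] [-1.24413625  2.98777878  0.02616776] 0.39545990572189504
0 [0. 0.] world 0.0 0.0 0.0
3 [-2.5  5.9] world -2.4 -0.6 5.9
6 [-4.7 11.9] world -4.5 -1.2 11.9
9 [-6.6 18. ] world -6.4 -1.7 18.0
12 [-8.1 24.2] world -7.9 -2.1 24.2
15 [-9.4 30.4] world -9.1 -2.4 30.4
18 [-10.3  36.8] world -9.9 -2.7 36.8
21 [-10.8  43.1] world -10.5 -2.8 43.1
24 [-11.1  49.5] world -10.7 -2.9 49.5
27 [-11.   55.9] world -10.6 -2.8 55.9
30 [-10.5  62.3] world -10.2 -2.7 62.3
33 [-9.8 68.6] world -9.4 -2.5 68.6
```

View pics/scene_d.png

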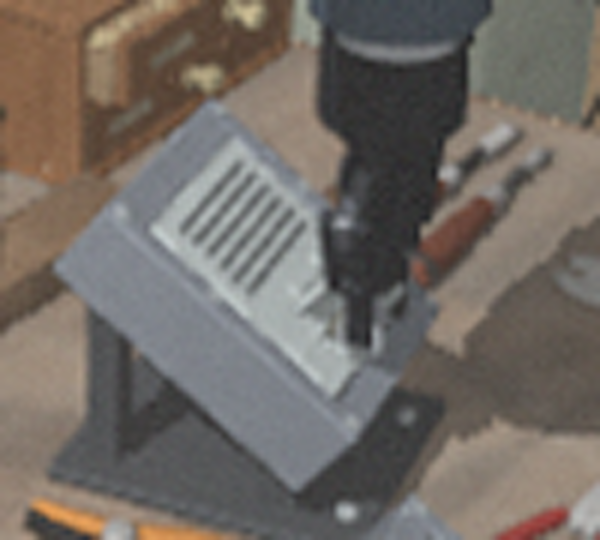

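Tab is at its stop (7.3 mm, 12.4 N). Starting the swing arc, with a little extra press.

Call:
carry_out(series=[[0.2,0.04,0.01,0.028,0],[0.2,-0.04,-0.01,0.1,0],[0.2,-0.04,-0.01,0.1,0],[0.2,-0.035,-0.01,0.1,0],[0.2,-0.035,-0.01,0.1,0],[0.2,0,0,0,0]])

```text
time: 5.72
tcp_pos: [490.3, -49.0, 107.8]
orientation: [-0.006, -0.13, 0.992, 0.0]
wrist_force: [-5.7, -3.6, -7.5]
grip_width: 0.396
```

Run:
```python
from h import *
s=manip.state(); print(s["tcp_pos"],s["wrist_force"],s["wrist_torque"],s["grip_width"])
c=Cam("scene"); cv2.imwrite("pics/scene_e.png",cv2.resize(c.img[135:225,250:350],None,fx=6,fy=6,interpolation=cv2.INTER_CUBIC))
```

```text
[490.30096273 -48.96968844 107.81980847] [-5.74305579 -3.55962706 -7.52218596] [-1.43497893e+00  2.65353715e+00  2.24227462e-03] 0.3964258290594728
```

View pics/scene_e.png

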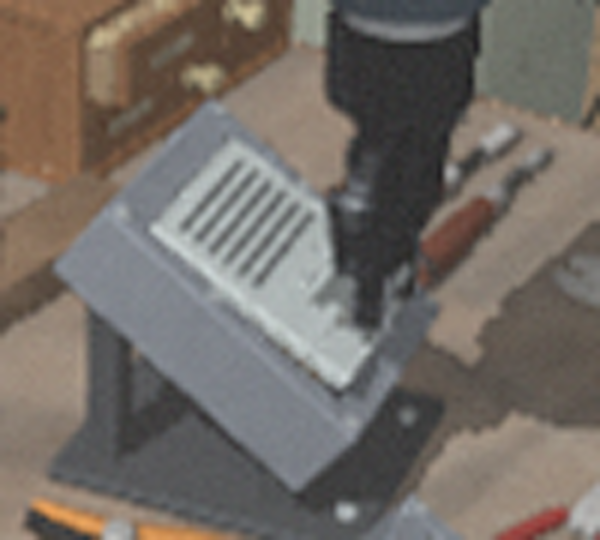

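The cover's lower edge is clear of the lip (scene pixel about (308,199)), swung about 6°. I'll continue the arc.

Call:
carry_out(series=[[0.2,-0.057,-0.015,0.205,0],[0.2,-0.057,-0.015,0.205,0],[0.2,-0.034,-0.01,0.21,0],[0.2,-0.034,-0.01,0.21,0],[0.2,-0.013,-0.003,0.21,0],[0.2,-0.013,-0.003,0.21,0],[0.2,0,0,0,0]])

```text
time: 6.35
tcp_pos: [484.8, -50.3, 146.3]
orientation: [-0.005, -0.13, 0.991, 0.0]
wrist_force: [-8.4, -1.6, -6.5]
grip_width: 0.395
```

Run:
```python
from h import *
s=manip.state(); print(s["tcp_pos"],s["wrist_force"],s["wrist_torque"],s["grip_width"])
c=Cam("scene"); cv2.imwrite("pics/scene_f.png",cv2.resize(c.img[125:225,250:350],None,fx=6,fy=6,interpolation=cv2.INTER_CUBIC))
```

```text
[484.84685041 -50.34769694 146.27022437] [-8.35023884 -1.56968683 -6.49305115] [-0.97638262  3.01406082  0.13930189] 0.39507851851603926
```

View pics/scene_f.png

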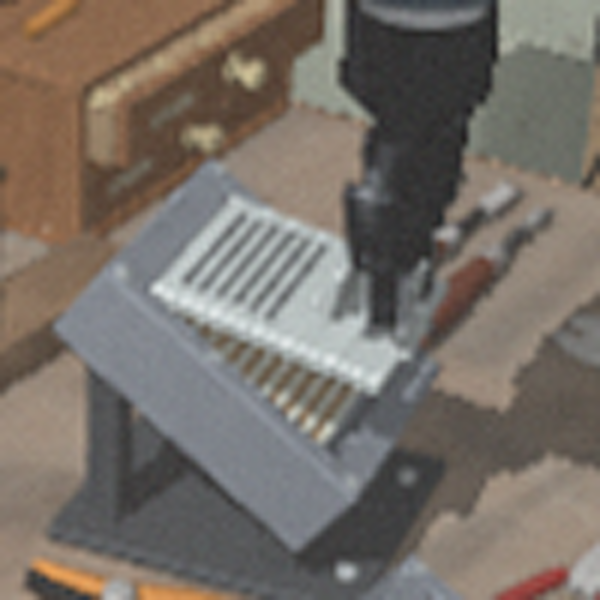

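Swung about 24°, upper edge still under the lip. Going to about 30°.

Call:
carry_out(series=[[0.2,0.005,0,0.21,0],[0.2,0.01,0.003,0.2,0],[0.2,0,0,0,0],[0.2,0,0,0,0],[0.2,0,0,0,0]])

```text
time: 6.82
tcp_pos: [485.4, -50.6, 158.1]
orientation: [-0.005, -0.13, 0.992, -0.0]
wrist_force: [-7.4, -3.9, -3.4]
grip_width: 0.396
```

Run:
```python
from h import *
s=manip.state(); print(s["tcp_pos"],s["wrist_force"],s["wrist_torque"],s["grip_width"])
c=Cam("scene"); cv2.imwrite("pics/scene_g.png",cv2.resize(c.img[125:225,250:350],None,fx=6,fy=6,interpolation=cv2.INTER_CUBIC))
t=Cam("top"); cv2.imwrite("pics/top_g.png",cv2.resize(t.img[125:235,245:345],None,fx=5,fy=5,interpolation=cv2.INTER_CUBIC))
```

```text
[485.39531802 -50.55202939 158.10841312] [-7.40999728 -3.91418969 -3.38193827] [-1.34833918  2.83654093 -0.22865885] 0.39605043415585534
```

View pics/scene_g.png

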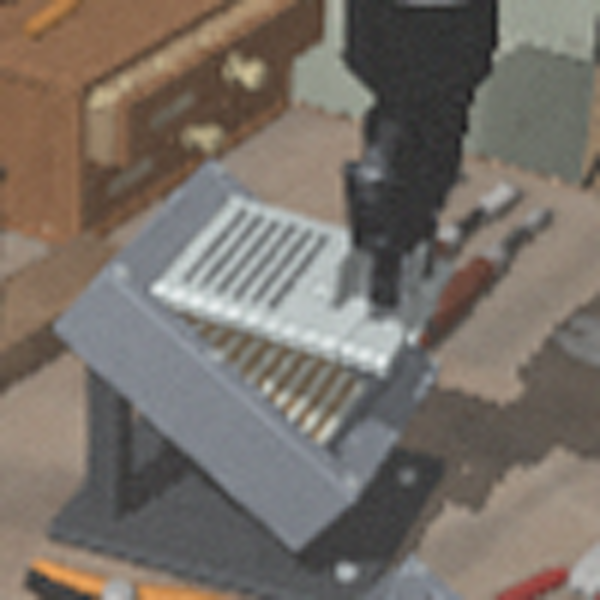

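View pics/top_g.png

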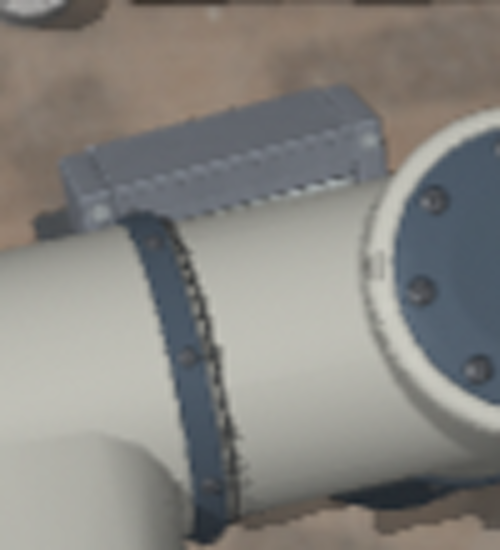

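```bash
cat > tilt.py <<'E'
from h import *
def onplane(c,uv,y=55):
    ex=np.array([.966,.259,0]);ey=np.array([-.259,.966,0]);S=np.array([551,-34,115.])
    v=c.ray(uv); k=((S+ey*y-c.C)@ey)/(v@ey); p=c.C+k*v-S; return np.array([p@ex,p[2]])
E
python3 - <<'E'
from tilt import *
c=Cam("scene")
g=lambda x,y:(250+x/6-.4,125+y/6-.4)
a=onplane(c,g(152,290));b=onplane(c,g(387,374));d=a-b
print(a,b,np.linalg.norm(d),np.degrees(np.arctan2(d[1],d[0])))
E
```

```text
[48.90330515 44.55827839] [-80.28842207  29.14227999] 130.10824488696792 6.80473023806648
```

Tilt measures 6.8°, so the swing is about 28° (edge length 130 mm, as it should be). Next I'll draw down the slope; the first roughly 10 mm lets the tab spring out.

Call:
carry_out(series=[[0.2,-0.1,-0.027,-0.072,0],[0.2,-0.1,-0.027,-0.072,0],[0.2,-0.1,-0.027,-0.072,0],[0.2,-0.1,-0.027,-0.072,0],[0.2,-0.1,-0.027,-0.072,0],[0.2,0,0,0,0]], force=80)

```text
time: 7.47
tcp_pos: [474.3, -53.6, 149.6]
orientation: [0.0, -0.131, 0.991, 0.0]
wrist_force: [0.5, -2.3, -1.4]
grip_width: 0.396
```

Run:
```python
from h import *
s=manip.state(); print(s["tcp_pos"],s["wrist_force"],s["wrist_torque"],s["grip_width"])
c=Cam("scene"); cv2.imwrite("pics/scene_h.png",cv2.resize(c.img[125:225,250:350],None,fx=6,fy=6,interpolation=cv2.INTER_CUBIC))
```

```text
[474.30076058 -53.5680813  149.59845144] [ 0.50772429 -2.34308098 -1.41719484] [-0.61135903  0.05339502 -0.1579086 ] 0.39585333919236454
```

View pics/scene_h.png

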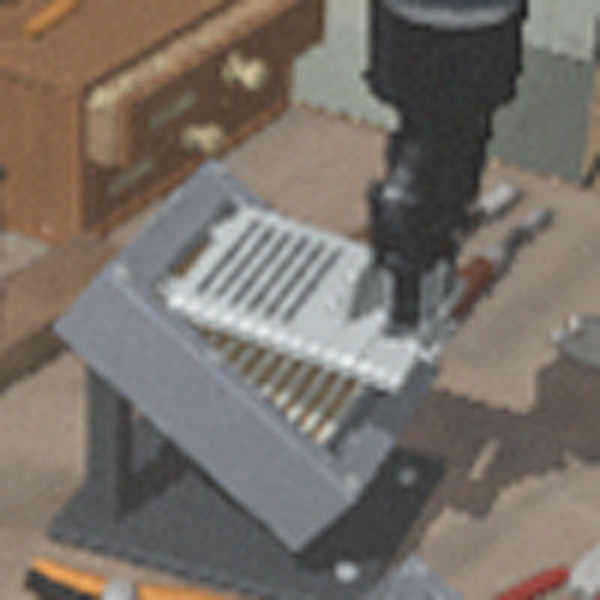

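The cover is sliding out at the same angle, with little force. I'll draw it a further 20 mm.

Call:
carry_out(series=[[0.2,-0.1,-0.027,-0.072,0],[0.2,-0.1,-0.027,-0.072,0],[0.2,-0.1,-0.027,-0.072,0],[0.2,-0.1,-0.027,-0.072,0],[0.2,-0.1,-0.027,-0.072,0],[0.2,0,0,0,0]])

```text
time: 8.02
tcp_pos: [458.7, -57.8, 138.5]
orientation: [-0.001, -0.131, 0.991, 0.0]
wrist_force: [-0.2, -2.1, -1.7]
grip_width: 0.392
```

Run:
```python
from h import *
s=manip.state(); print(s["tcp_pos"],s["wrist_force"],s["wrist_torque"],s["grip_width"])
c=Cam("scene"); cv2.imwrite("pics/scene_i.png",cv2.resize(c.img[125:225,250:350],None,fx=6,fy=6,interpolation=cv2.INTER_CUBIC))
```

```text
[458.67405996 -57.77764879 138.51637439] [-0.24174408 -2.10919635 -1.68597632] [-0.66774494  0.10188336 -0.15759365] 0.3921052822015501
```

View pics/scene_i.png

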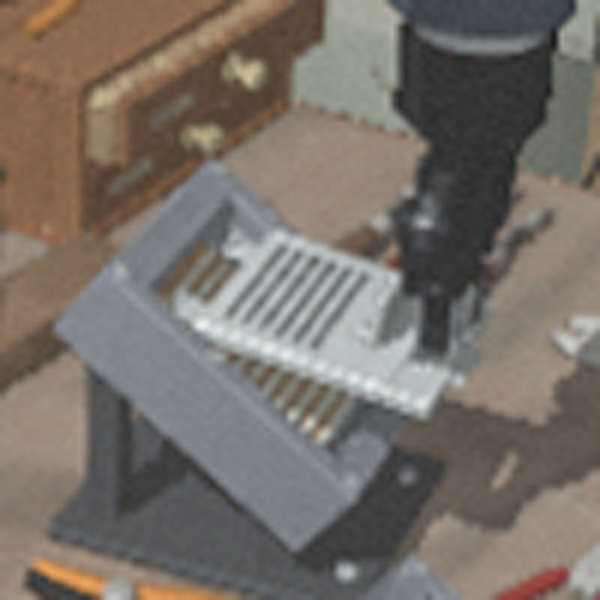

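The hooks are clear of the lip; one is visible near scene pixel (290,165). Lifting away.

Call:
carry_out(series=[[0.2,-0.2,-0.05,0.2,0],[0.2,-0.2,-0.05,0.3,0],[0.2,-0.1,0,0.4,0],[0.2,0,0,0.5,0],[0.2,0,0,0.5,0],[0.2,0,0,0.5,0],[0.2,0,0,0.4,0],[0.2,0,0,0,0],[0.2,0,0,0,0]])

```text
time: 8.82
tcp_pos: [444.6, -60.3, 223.8]
orientation: [0.001, -0.131, 0.991, 0.0]
wrist_force: [0.0, 0.6, -2.2]
grip_width: 0.393
```

Run:
```python
from h import *
s=manip.state(); print(s["tcp_pos"],s["wrist_force"],s["wrist_torque"],s["grip_width"])
c=Cam("scene"); cv2.imwrite("pics/scene_j.png",cv2.resize(c.img[95:225,250:370],None,fx=4.5,fy=4.5,interpolation=cv2.INTER_CUBIC))
```

```text
[444.56996723 -60.33297896 223.7660176 ] [ 0.02170062  0.56030769 -2.15459922] [ 0.00167528  0.17701014 -0.01053372] 0.39258565383247535
```

View pics/scene_j.png

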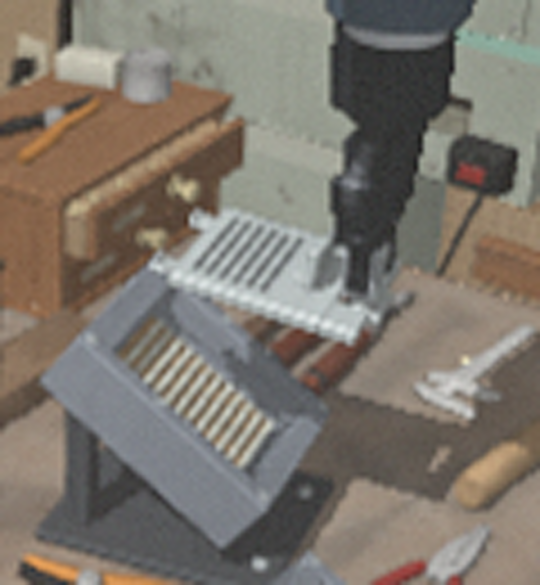

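The cover is free and held (2.2 N). Carrying it to the tray.

Call:
carry_out(series=[[0.2,0.03,0.4,0,-0.08],[0.2,0.03,0.8,0,-0.08],[0.2,0.03,0.8,0,-0.08],[0.2,0.03,0.8,0,-0.08],[0.2,0.03,0.8,0,-0.08],[0.2,0.03,0.8,0,-0.08],[0.2,0.03,0.8,0,-0.08],[0.2,0.03,0.8,0,-0.08],[0.2,0.03,0.8,0,-0.08],[0.2,0.03,0.8,0,-0.08]])

```text
time: 9.7
tcp_pos: [452.7, 168.3, 221.9]
orientation: [-0.001, -0.083, 0.997, -0.0]
wrist_force: [0.3, -0.0, -1.3]
grip_width: 0.397
```

Call:
carry_out(series=[[0.2,0.03,0.8,0,-0.08],[0.2,0.03,0.8,0,-0.08],[0.2,0.03,0.8,0,-0.08],[0.2,0.03,0.8,0,-0.08],[0.2,0.03,0.8,0,-0.08],[0.2,0.03,0.8,0,-0.08],[0.2,0.03,0.8,0,-0.08],[0.2,0.03,0.4,0,-0.02],[0.2,0.02,0.05,0,0],[0.2,0,0,0,0]])

```text
time: 10.53
tcp_pos: [461.0, 348.9, 221.7]
orientation: [-0.001, -0.049, 0.999, -0.001]
wrist_force: [-0.4, 0.2, -2.5]
grip_width: 0.393
```

Call:
carry_out(series=[[0.2,0,0,-0.8,0],[0.2,0,0,-0.8,0],[0.2,0,0,-0.8,0],[0.2,0,0,-0.8,0],[0.2,0,0,-0.6,0],[0.2,0,0,-0.3,0],[0.2,0,0,0,0],[0.2,0,0,0,0]])

```text
time: 11.2
tcp_pos: [461.9, 348.4, 100.7]
orientation: [0.0, -0.048, 0.999, -0.0]
wrist_force: [0.9, 0.2, -0.9]
grip_width: 0.394
```

Run:
```python
from h import *
s=manip.state(); print(s["tcp_pos"],s["orientation"],s["wrist_force"],s["wrist_torque"],s["grip_width"])
c=Cam("scene"); cv2.imwrite("pics/scene_k.png",cv2.resize(c.img[170:340,130:310],None,fx=4,fy=3.5,interpolation=cv2.INTER_CUBIC))
t=Cam("top"); cv2.imwrite("pics/top_k.png",cv2.resize(t.img[140:290,70:220],None,fx=4,fy=4,interpolation=cv2.INTER_CUBIC))
```

```text
[461.85457999 348.37404099 100.65498617] [ 2.84854221e-04 -4.80362887e-02  9.98845543e-01 -1.24568749e-04] [ 0.94793024  0.17814379 -0.87785766] [0.05188498 0.0176798  0.00597734] 0.39376669791034846
```

View pics/scene_k.png

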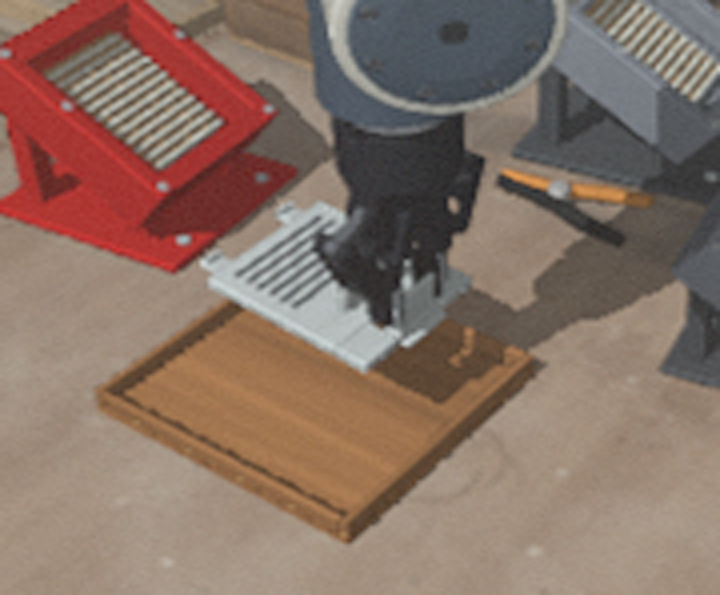

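View pics/top_k.png

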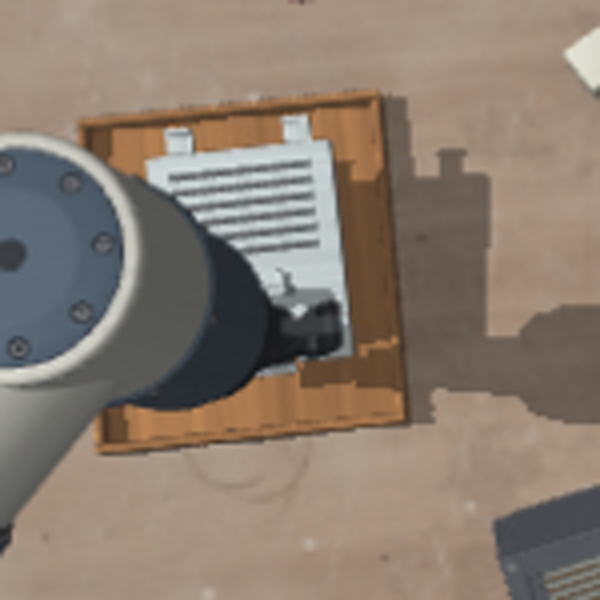

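Run:
```python
from h import *
t=Cam("top");c=Cam("scene")
f=lambda x,y:(70+x/4-.4,140+y/4-.4)
g=lambda x,y:(130+x/4-.4,170+y/3.5-.4)
UL=t.at(f(147,161),100);UR=t.at(f(330,140),100);LR=t.at(f(352,357),96)
print(UL,UR,LR,np.linalg.norm(UL-UR),np.linalg.norm(UR-LR)); d=UR-LR; print(np.degrees(np.arctan2(d[1],d[0])))
print("cen",(UL+LR)/2)
# near-left corners in scene: UL bottom/top
print(tri(t,f(147,161),c,g(210,276)), c.at(g(370,362),96))
a,b=c.ray(g(210,281)),c.ray(g(370,362))
# plane y'=55 of cover: through UL with direction yaw
ya=np.arctan2(d[1],d[0]); ey=np.array([-np.sin(ya),np.cos(ya),0]); ex=np.array([np.cos(ya),np.sin(ya),0])
P=[c.C+r*(((UL-c.C)@ey)/(r@ey)) for r in(a,b)]; q=P[0]-P[1]; print(P,np.linalg.norm(q),np.degrees(np.arctan2(q[2],q@ex)))
```

```text
[576.09148804 418.01996797 100.        ] [589.08661947 309.11527232 100.        ] [459.25838586 293.0673369   96.        ] 109.67728194475029 130.87744830113985
7.046529484796776
cen [517.67493695 355.54365244  98.        ]
(array([573.773921  , 414.66338819, 111.36307446]), np.float64(0.5744643612035691)) [446.55211033 398.6888786   96.        ]
[array([570.32721969, 417.30745264, 110.25280118]), array([443.24811717, 401.59933451, 100.31711121])] 128.4311535723777 4.436948972792618
```

The cover's centre is at about (517,355) and its tilt in the hand is about 4.5°. It needs +24 mm in y, then lowering.

Call:
carry_out(series=[[0.2,0.1,0.4,0,0],[0.2,0.03,0.4,-0.3,0],[0.2,0,0,-0.7,0],[0.2,0,0,-0.7,0],[0.2,0,0,-0.4,0],[0.2,0,0,-0.2,0],[0.2,0,0,0,0],[0.2,0,0,0,0]])

```text
time: 12.07
tcp_pos: [465.7, 373.4, 31.4]
orientation: [0.0, -0.048, 0.999, 0.0]
wrist_force: [0.2, 0.5, -1.4]
grip_width: 0.388
```

Call:
carry_out(series=[[0.2,0,0,-0.06,0],[0.2,0,0,-0.06,0],[0.2,0,0,0,0],[0.2,0,0,0,0]])

```text
time: 12.4
tcp_pos: [465.5, 373.0, 27.8]
orientation: [0.0, -0.048, 0.999, 0.0]
wrist_force: [0.4, 0.8, -2.2]
grip_width: 0.393
```

Run:
```python
from h import *
s=manip.state(); print(s["tcp_pos"],s["wrist_force"],s["wrist_torque"],s["grip_width"])
c=Cam("scene"); cv2.imwrite("pics/scene_l.png",cv2.resize(c.img[200:340,130:290],None,fx=4.5,fy=4,interpolation=cv2.INTER_CUBIC))
```

```text
[465.48970468 373.04131947  27.81729037] [ 0.35777194  0.79297839 -2.15891503] [-0.04040227  0.07237161 -0.04753644] 0.3931421766088102
```

View pics/scene_l.png

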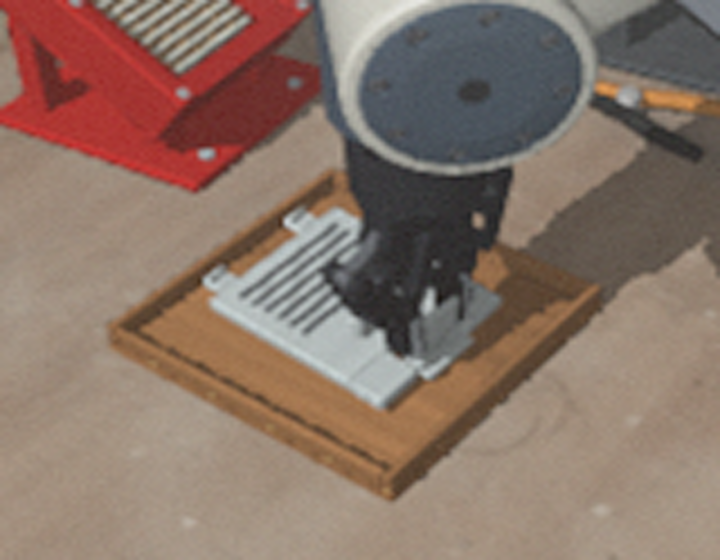

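Call:
carry_out(series=[[0.2,0,0,-0.06,0],[0.2,0,0,-0.06,0],[0.2,0,0,0,0],[0.2,0,0,0,0]])

```text
time: 12.78
tcp_pos: [465.3, 372.8, 23.6]
orientation: [-0.0, -0.048, 0.999, -0.0]
wrist_force: [0.6, -0.5, -1.9]
grip_width: 0.39
```

Call:
carry_out(series=[[0.2,0,0,-0.06,0],[0.2,0,0,0,0],[0.2,0,0,0,0]])

```text
time: 13.03
tcp_pos: [465.7, 373.1, 22.8]
orientation: [0.001, -0.048, 0.999, 0.0]
wrist_force: [-1.4, -0.7, 4.6]
grip_width: 0.392
```

The tab edge has touched down (force turned +4.6 N). I'll ease the grip so the hooked end settles, then open slowly.

Call:
carry_out(series=[[0.2,0,0,0,0],[0.2,0,0,-0.03,0],[0.2,0,0,0,0],[0.2,0,0,0,0]], force=20)

```text
time: 13.37
tcp_pos: [466.0, 373.1, 22.6]
orientation: [0.001, -0.048, 0.999, 0.0]
wrist_force: [-1.9, -2.7, 10.2]
grip_width: 0.399
```

Run:
```python
from h import *
s=manip.state(); print(s["tcp_pos"],s["wrist_force"],s["wrist_torque"],s["grip_width"])
c=Cam("scene"); cv2.imwrite("pics/scene_m.png",cv2.resize(c.img[230:320,150:270],None,fx=6,fy=6,interpolation=cv2.INTER_CUBIC))
```

```text
[466.00326157 373.08463416  22.63750369] [-1.85333734 -2.65693116 10.18090727] [-0.94522882  1.01703915  0.01557475] 0.39854304719165934
```

View pics/scene_m.png

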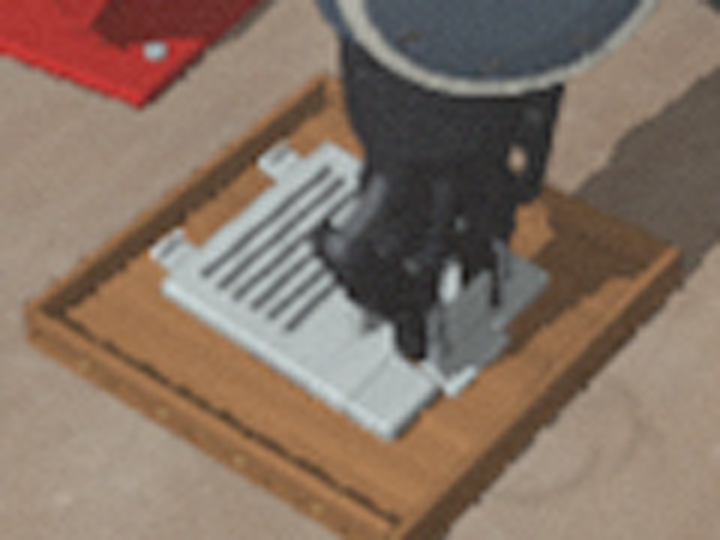

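Call:
carry_out(series=[[0.2,0,0,0.02,0],[0.39,0,0,0,0],[0.42,0,0,0,0],[0.46,0,0,0,0],[0.55,0,0,0,0],[0.65,0,0,0,0],[0.7,0,0,0,0],[0.7,0,0,0,0]])

```text
time: 14.08
tcp_pos: [465.3, 372.9, 21.5]
orientation: [-0.0, -0.048, 0.999, -0.0]
wrist_force: [0.5, -0.9, 0.4]
grip_width: 0.698
```

Call:
carry_out(series=[[0.7,0,0,0.2,0],[0.7,0,0,0.5,0],[0.7,0,0,0.8,0],[0.7,0,0,0.9,0],[0.7,0,0,0.9,0],[0.7,0,-0.9,0.9,0],[0.7,-0.2,-0.9,0.6,0],[0.7,-0.2,-0.9,0,0],[0.7,-0.2,-0.9,0,0],[0.7,-0.2,-0.9,0,0]])

```text
time: 14.92
tcp_pos: [441.0, 236.9, 166.6]
orientation: [0.001, -0.048, 0.999, 0.001]
wrist_force: [0.4, 0.1, 0.4]
grip_width: 0.697
```

Call:
carry_out(series=[[0.7,-0.2,-0.9,0,0],[0.7,-0.2,-0.9,0,0],[0.7,-0.2,-0.9,0,0],[0.7,0,-0.9,0,0],[0.7,0,0,0,0]])

```text
time: 15.33
tcp_pos: [422.5, 126.6, 166.5]
orientation: [0.0, -0.047, 0.999, -0.0]
wrist_force: [-0.5, -0.2, -0.1]
grip_width: 0.699
```

Run:
```python
from h import *
s=manip.state(); print(s["tcp_pos"],s["wrist_force"],s["grip_width"])
c=Cam("scene"); cv2.imwrite("pics/scene_n.png",cv2.resize(c.img[230:320,150:270],None,fx=6,fy=6,interpolation=cv2.INTER_CUBIC))
t=Cam("top"); cv2.imwrite("pics/top_n.png",cv2.resize(t.img[150:270,75:195],None,fx=5,fy=5,interpolation=cv2.INTER_CUBIC)); cv2.imwrite("pics/top_full.png",t.img)
```

```text
[422.52362144 126.64278589 166.52794491] [-0.50637816 -0.21715838 -0.14475059] 0.6990290042320522
```

View pics/scene_n.png

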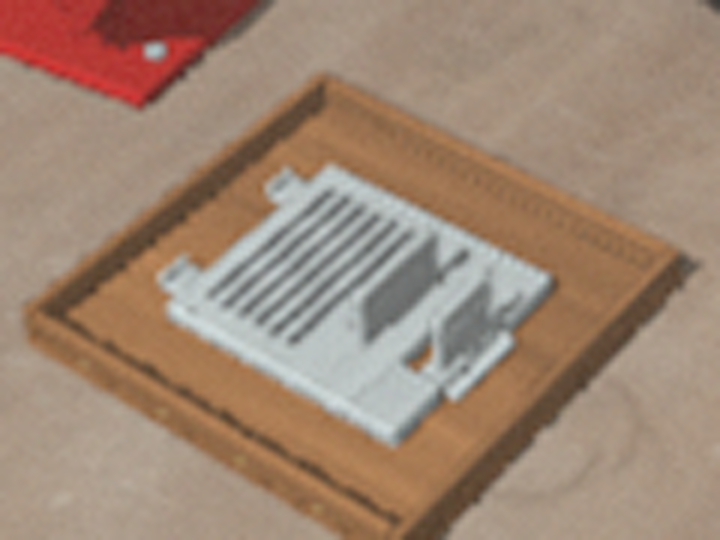

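View pics/top_n.png

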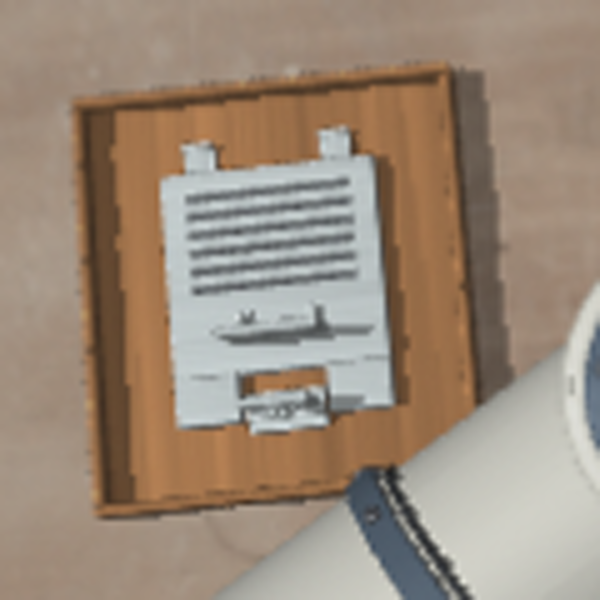

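View pics/top_full.png

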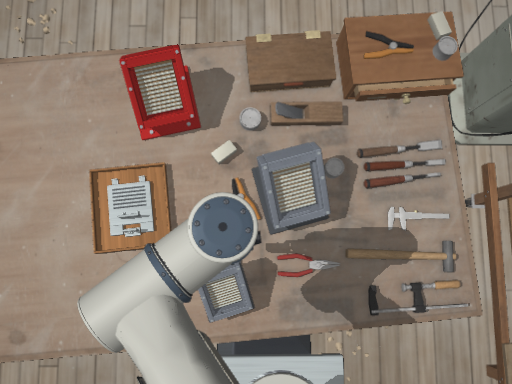

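The cover lies in the tray with its outer face up and its tab sprung out, and the bystanders are where they were. One numeric check before handing in.

Run:
```python
from h import *
t=Cam("top");c=Cam("scene")
f=lambda x,y:(75+x/5-.4,150+y/5-.4); g=lambda x,y:(150+x/6-.4,230+y/6-.4)
C=[t.at(f(*p),16) for p in((160,178),(375,155),(395,405),(178,428))]
m=np.mean(C,0); print(m,np.linalg.norm(C[0]-C[1]),np.linalg.norm(C[1]-C[2]))
d=m-np.array([521,379,16]); a=np.radians(5.5); print("in tray",d[0]*np.cos(a)+d[1]*np.sin(a),-d[0]*np.sin(a)+d[1]*np.cos(a))
for p,q in(((160,178),(168,308)),((375,155),(328,165)),((395,405),(553,270)),((178,428),(397,435))): print(tri(t,f(*p),c,g(*q)))
```

```text
[519.45862655 377.95663944  16.        ] 110.61441486504856 129.45218844315875
in tray -1.6342789473181325 -0.8908230349769897
(array([577.63714304, 440.42428076,  13.67103468]), np.float64(0.87624602328))
(array([591.34815065, 331.4941346 ,  13.56447354]), np.float64(2.7874948846176686))
(array([461.3779339 , 316.10926639,  18.7041464 ]), np.float64(1.2210424687940196))
(array([448.91167838, 425.19004445,  15.14358008]), np.float64(1.3391390095042466))
```

```bash
python3 -c "
from cell import manip
print(manip.close_job())"
```

```text
the job is handed in; nothing more can be done
None
```

The cover is off the large grey extractor and lying in the wooden tray, outer face up; I handed the job in at about 15.5 s. No verdict came back.

**How it was done:** I did not squeeze the tab against the rib as the task describes. The tool cannot tilt, and at 35° a vertical squeeze of the two would barely overlap. Instead I gripped the tab's thumb plate by its sides and drew it in along its slide while the cover was still seated. I then swung the cover up about 28° with the hooks under the lip. Next I drew the hooks out down the slope, carried the cover to the tray, set it down and opened the fingers slowly.

**Last checks:**
- **Position:** the cover is within 2 mm of the tray's middle along both axes, and the outer face measures 110.6 × 129.5 mm, matching the cover.
- **Height and tilt:** the corner heights come out at 13.6–18.7 mm, where 16 mm is expected. That scatter is about what the cameras can resolve, so the pictures show the cover flat but don't pin its tilt down to the 3.4° limit.
- **Tab:** it looks sprung out, but I could not measure it.
- **Surroundings:** by eye, the bystanders in the top view are where they started. The gripper is clear of everything, with wrist force around 0.5 N.

**One miss along the way:** I stopped about 25 mm short in y over the tray. I corrected that before lowering.

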